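# Refit the lane's front bar and hold the spring pusher back for filling

## Robot

A 7-joint arm with a two-finger parallel gripper is mounted at the origin on the work surface. World frame = base frame: x ahead of the robot, y to its left, z up, the work surface at z = 0. Lengths are in mm, angles in rad, forces in N, time in s.
With the tool pointing down it reaches from about 425 to 825 mm from the base axis. Payload 3.6 kg.
Tool frame: the origin (TCP) lies between the finger pads; the fingertips stand 25 mm ahead of it and the grasp point (between the pads) lies 6 mm ahead of it; z points along the fingers, y is the line along which they close (so a half turn about z gives the same grasp; the last joint's range is limited). The gripper opens to 93 mm and grips with 3 to 60 N. Pads are 15 mm wide; open, the fingers measure 128 mm over their backs; the gripper's body (75 mm by 188 mm) begins 65 mm behind the grasp point.
Start: joints at [1.141, 0.615, -0.013, 1.423, 0.008, 1.103, -0.04], TCP at [254.805, -597.945, 243.64] pointing down, gripper open.
Joint ranges: [-3.12, 3.12], [-0.3, 2.06], [-1.34, 1.32], [0.26, 2.42], [-1.36, 4.5], [0.01, 1.98], [-2.84, 2.84]. Speed limits (rad/s): [2.79, 2.79, 3.14, 3.14, 3.14, 3.14, 3.14].

## Interface

Orientations are given as a rotation vector (axis times angle).
In Python, from bench import r gives the robot as it stands. The module is installed in compiled form; this text tells all that it offers.
- The arm moves only by the tool play_rows, never from a script. Its argument "plan" is a list that holds one entry, the list of rows, each a list of 4 numbers: the shift along the tool's x, y, z normalised to -1 to 1, where 1 is 0.03 m, then the turn about the tool's z normalised to -1 to 1, where 1 is pi/4 rad. In form: [[[x, y, z, yaw], ...]]. A call has 1 to 20 rows; each row shifts and turns the commanded pose from where the row before left it, along the tool's axes as they then stand; what a row does not reach is not made up. A row lasts 1/12 s, in which the tool goes at most 41.7 mm and 7.16 degrees, less where a joint would pass 70% of its speed; a pose out of reach is approached as far as the arm can. A call with a number of a shift or a turn outside -1 to 1 is refused whole. A call with a gripper value outside its range is refused whole. "grip" is the gripper's target within -1 to 1 (fully open at 1, half-way at 0, shut at -1), set as the call begins (left out, the last holds). The fingers move at their own pace and stop on an object; the grip force is fixed at half the most. Time passes only in rows, so rows that do not move let the fingers close. It gives the time, the measured TCP pose, the force, the opening and the grip force at its end, in the units of the state.
- r.observe(): the state, without advancing time (a new reading comes with each control period).
- r.camera(name): name is "side" or "top"; returns a dict with "image" (480x640x3 uint8, red, green, blue), "camera_matrix" (3x3 intrinsics, pixels), "k1" (the pictures are not rectified: a ray, as slopes to the right and down, at radius r is drawn at 1 + k1 r^2 times it, then the intrinsics apply), "cam_to_world" (4x4, takes a point from camera to world coordinates). Camera axes: x right, y up, looking along -z (the intrinsics and any distortion apply to the point x, -y, -z); pixel columns grow to the right and rows downward; lengths in mm; the calibration is good to about 2 mm. A picture is of the moment at which its call begins. There is no depth.
- r.job_done(): hands the job in; it is judged then, once.
The state is a dict: "time": time; "q": joint angles; "joint_velocities": joint speeds; "joint_efforts": joint torques, N m; "position": TCP position; "tcp_rot": TCP orientation; "force": force on the tool from outside, world axes, zero at the start; "wrist_torque": the same for the moment, N m; "finger_gap": finger opening in mm; "grip_force": force on a finger pad.
Only numpy, scipy, OpenCV 4.12 (cv2) and the standard library are available. Lean on these libraries where they do the work, as an engineer would, in place of code of your own. Each camera call takes 0.05 s, during which the arm holds its last target. There are 200 camera calls.

## Task

The spring pusher lane on the market counter has been wiped and needs refilling. Put its loose chrome front bar back, pressing it down past the orange sprung jaws until it sits fully home in both fork clips, and let go of it; then draw the pusher, which has a blue tab to take hold of, back until the front face of its paddle is level with the red fill marker. Finish while still holding the pusher there, so that a colleague can load the tubs in front of it, and leave the other goods where they stand.

Things in the scene. Friction and masses are not known exactly. Their poses are not given: they have to be found in the camera images.
- bar_centre (a point): Centre of the loose front bar, on its axis; the point's y axis runs along the bar. A straight chrome rod 12 mm in diameter with a black square cap at each end (20 x 20 mm, 10 mm long): 168 mm long in all, 148 mm of bare rod between the caps, about 0.09 kg. It starts lying level on its caps, its axis 10 mm above the counter.
- fork_mid (a point): Where the bar's centre must lie when seated: midway between the two fork clips, 50 mm above the counter. Axes: z up, y along the seated bar (across the lane), x along the lane to its front end (the customers' side); the pusher is drawn towards -x. Between the clips it is open from above down to the lane floor, 10 mm above the counter, 50 mm or more clear along x.
- fork_left (a point): Seat of the bar's axis in the left (+y) fork clip, 60 mm from fork_mid. A black clip 10 mm wide along y, open upward: a rigid prong on its -x side, leaning back to 79 mm above the counter, and on its +x side the orange sprung jaw with a sloping lead-in, to 80 mm. The mouth is about 26 mm wide at the top. The bar's caps go outside both clips, with about 9 mm play along y.
- fork_right (a point): The same in the right (-y) clip. Pressed straight down, the bar opens both jaws against their springs (about 4 to 9 N for both together); they snap shut over it when it is home, at the bottom of the forks.
- lane: The fixed pusher lane, an open-topped tray 320 mm long and 104 mm wide; clear side walls 60 mm high, 92 mm apart inside. Origin on the counter under the lane, 140 mm behind fork_mid along x. Same axes as fork_mid.
- jaw_left (a joint): Hinge angle of the orange jaw at the +y end of fork_mid: 0 = closed (the spring's rest), it grows to about 0.1 rad as the bar is pressed past it, at most 0.5.
- jaw_right (a joint): The same for the jaw at the -y end.
- pusher_tab (a point): Centre of the part of the pusher's blue pull tab that is best gripped, 88 mm above the counter. The tab is an upright block, 12 mm thick along the lane (x), 36 mm wide across it (y), its top 100 mm above the counter, free from 70 mm up; 6 mm behind the paddle's front face. Same axes as fork_mid; it moves with the pusher.
- pusher_face (a point): Point on the front face (the +x face) of the pusher's white paddle, mid-width, 60 mm above the counter. The paddle is 84 mm wide, 4 mm thick, up to 70 mm high. Same axes as fork_mid. Home it lies 95 mm behind fork_mid.
- pusher (a joint): Travel of the pusher in m: 0 = home at the front, grows as it is drawn back along -x of the lane, stop at 0.14. A ribbon spring always pulls it home, with about 4 N at 0 and 6 N at 0.12; it runs back as soon as it is let go.
- mark (a point): Middle of the red fill marker, a clip 8 mm long (x) and about 14 mm wide on the top edge of the lane's left (+y) side wall, standing up to 81 mm above the counter. The point is at the wall's top edge, 60 mm above the counter. Same axes as fork_mid. It stands 45 to 105 mm behind the home place of the paddle's front face, and differs each time.
- tub_red: Bystander: round red paste tub with a paper band, 80 mm in diameter, 82 mm high; origin at the centre of its underside. The three tubs stand to the right of the lane.
- tub_brown: Bystander: the same tub in brown.
- tub_green: Bystander: the same tub in green.
- soy: Bystander: dark soy sauce bottle, 68 mm in diameter, 240 mm high, standing back left; origin at the centre of its underside.
- squeeze: Bystander: red squeeze bottle, 60 mm in diameter, 180 mm high, at the left; origin at the centre of its underside.
- ladle: Bystander: red serving spoon, 270 mm long, lying at the left; origin under its middle.
- cup: Bystander: small steel bowl, 72 mm in diameter, 42 mm high, beyond the bar; origin at the centre of its underside.
- tag: Bystander: low blank price tag, a card 62 mm wide and 50 mm high on a black foot, nearer to the robot than the bar; origin at the centre of its underside.
Mind the look-alikes: they are no part of the job. Leave any brown or pink look-alike of the part that bears bar_centre alone.

How it is judged:
By the outcome, as a careful person would: the job done as asked, in the order asked, and still so for the second after the job is handed in, while the arm keeps its last pose, push and grip.
It also fails if it takes over 51 s, if anything falls off the work surface, if the arm or the gripper's body presses on something with over 40 N, if the wrist force passes 120 N, or if a joint passes its speed limit or range.

## Working session

There is one attempt and no reset: what is moved stays moved. The work goes in short steps, Python scripts to look and compute and a tool call to move; the robot and the scene stay as the last step left them, time stands still between calls to the robot, and variables do not carry over. Pictures are saved under pics/ and viewed, at most 10 in all, crops included, and the job is handed in when it is done.

Besides the shell and the picture viewer there is one more tool, called as name([rows], argument=value, ...), one row to a line, values as JSON. play_rows: Moves the arm, as the interface text tells. Scaled input: -1 to 1 covers 0.03 m each way for a shift and pi/4 rad each way for a turn. Its arguments: {"type":"object","properties":{"plan":{"type":"array","items":{"type":"array","items":{"type":"array","items":{"type":"number","minimum":-1,"maximum":1}}}},"grip":{"type":"number"}},"required":["plan"]}

```bash
mkdir -p pics
cat > h.py <<'E'
import numpy as np, cv2
from bench import r
def shot(n,f=None):
    c=r.camera(n)
    if f: cv2.imwrite(f,c["image"][:,:,::-1])
    return c
def ray(c,u,v):
    K=np.array(c["camera_matrix"]);k=c["k1"];T=np.array(c["cam_to_world"])
    d=np.array([(u-K[0,2])/K[0,0],(v-K[1,2])/K[1,1]]);s=d.copy()
    for _ in range(20): s=d/(1+k*(s@s))
    return T[:3,3],T[:3,:3]@np.array([s[0],-s[1],-1])
def plane(c,u,v,z):
    o,d=ray(c,u,v);return o+d*(z-o[2])/d[2]
def proj(c,p):
    K=np.array(c["camera_matrix"]);T=np.array(c["cam_to_world"])
    q=T[:3,:3].T@(np.array(p)-T[:3,3]);s=np.array([q[0],-q[1]])/-q[2];s=s*(1+c["k1"]*(s@s))
    return K[:2,:2]@s+K[:2,2]
def two(c1,p1,c2,p2):
    o1,d1=ray(c1,*p1);o2,d2=ray(c2,*p2)
    t=np.linalg.lstsq(np.c_[d1,-d2],o2-o1,rcond=None)[0]
    a,b=o1+t[0]*d1,o2+t[1]*d2
    return (a+b)/2,np.linalg.norm(a-b)
E
python3 - <<'E'
from h import *
import pickle
for n in("top","side"):
    c=shot(n,f"pics/{n}0.png");pickle.dump(c,open(n+"0.pkl","wb"));T=np.array(c["cam_to_world"]);print(n,T.round(2).tolist(),c["k1"],np.array(c["camera_matrix"]).tolist())
print(r.observe())
E
```

```text
top [[-0.02, 1.0, -0.09, 385.26], [-1.0, -0.02, -0.02, 89.23], [-0.02, 0.09, 1.0, 1481.9], [0.0, 0.0, 0.0, 1.0]] -0.05404405486184836 [[585.498179310772, 0.0, 315.9816974097437], [0.0, 585.498179310772, 245.0148456087182], [0.0, 0.0, 1.0]]
side [[-0.9, 0.27, -0.34, -76.7], [-0.44, -0.52, 0.73, 1380.66], [0.02, 0.81, 0.59, 1145.86], [0.0, 0.0, 0.0, 1.0]] -0.07537104356487542 [[612.5503854009482, 0.0, 311.19389126431315], [0.0, 612.5503854009482, 244.42138588941216], [0.0, 0.0, 1.0]]
{'time': 0.1, 'q': array([ 1.14149173,  0.61580305, -0.01265287,  1.424688  ,  0.00810672,
        1.10339118, -0.04038221]), 'joint_velocities': array([-0.00041668, -0.00217661,  0.00123628, -0.00401281,  0.00154105,
       -0.00045287, -0.00160296]), 'joint_efforts': array([ 5.26776093e-04, -4.60041904e+01,  2.09577475e-01, -1.66246158e+01,
       -6.12259889e-02,  1.69750373e-02,  1.08173706e-04]), 'position': array([ 254.58078244, -597.38447374,  242.62624672]), 'tcp_rot': array([-3.07590746e+00, -6.28194439e-01,  7.20489540e-04]), 'force': array([ 0.08373546, -0.31819042,  0.33403601]), 'wrist_torque': array([-0.02207596, -0.05852012,  0.01175871]), 'grip_force': 0.0, 'finger_gap': 92.99497660367885}
```

View pics/top0.png

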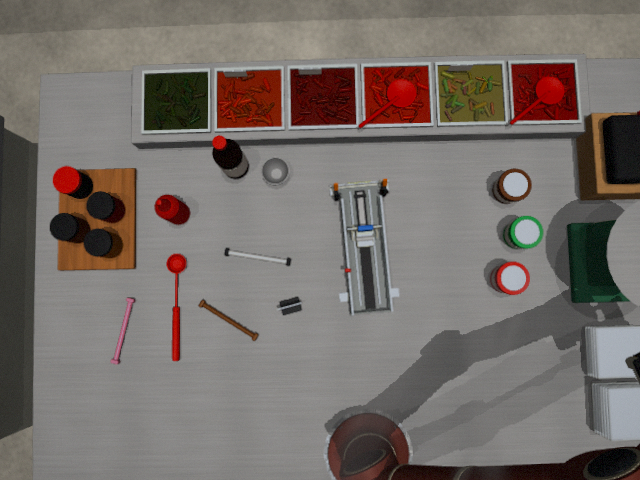

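View pics/side0.png

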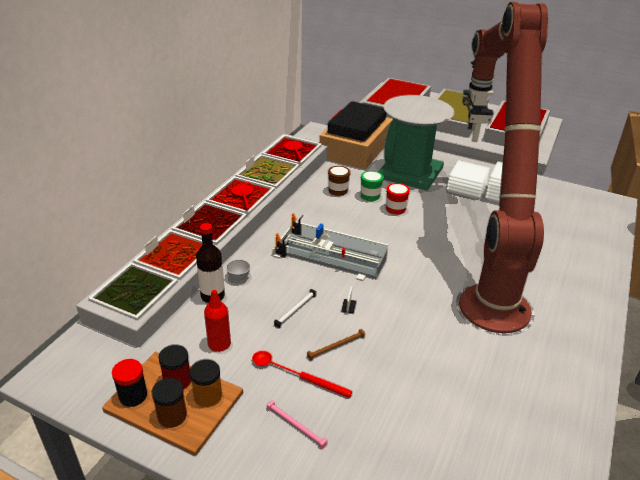

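Candidate bars in the top view: chrome with black caps at (258,256), brown at (228,320), pink at (123,330). The chrome one fits the description. I'll confirm it in enlarged crops, together with the lane.

Run:
```python
import pickle,cv2,numpy as np
t=pickle.load(open("top0.pkl","rb"))["image"];s=pickle.load(open("side0.pkl","rb"))["image"]
R=lambda i,x0,y0,w,h,W,H:cv2.resize(i[y0:y0+h,x0:x0+w,::-1],(W,H),interpolation=cv2.INTER_CUBIC)
a=np.vstack([R(t,215,235,90,37,400,164),R(s,260,280,70,55,400,314)])
b=R(t,325,170,80,150,256,478)
cv2.imwrite("pics/c1.png",np.hstack([a,b]))
cv2.imwrite("pics/c2.png",R(s,265,205,130,75,800,462))
```

```text
(no output)
```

View pics/c1.png

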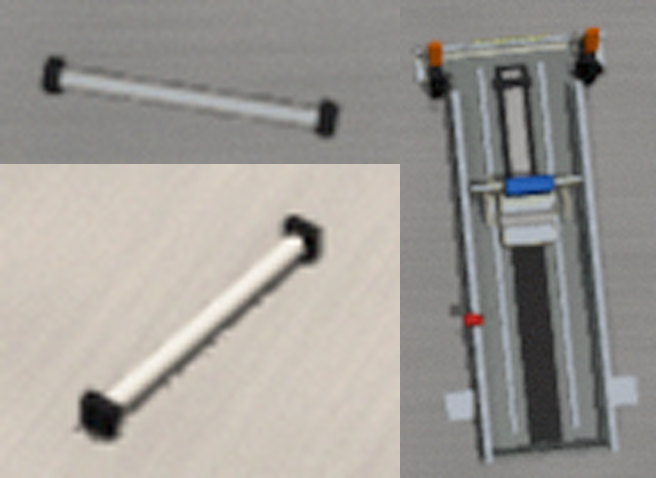

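View pics/c2.png

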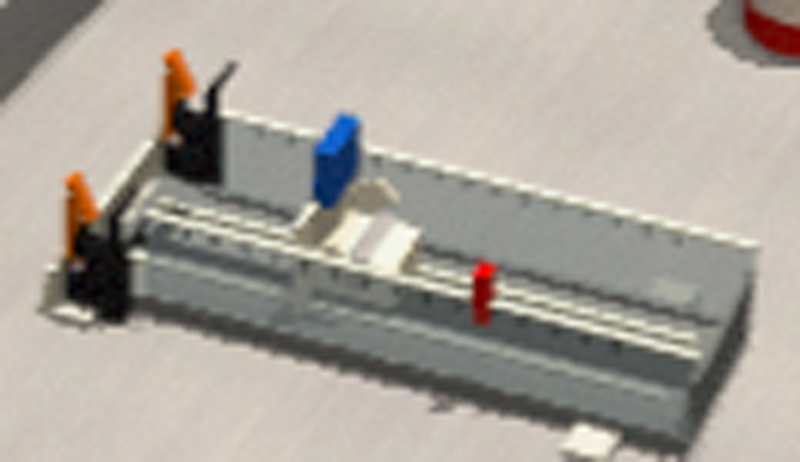

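The crops confirm it: the bare chrome rod with black caps is the target at top (227,252)–(289,261). In the lane, the orange jaws are at top (336,187) and (384,183), the blue tab at (366,228) and the red mark at (348,270). Now I'll measure them.

```bash
cat > m.py <<'E'
from h import *
import pickle
def cents(img,box,kind,amin=4):
    x0,y0,x1,y1=box;h=cv2.cvtColor(img[y0:y1,x0:x1],cv2.COLOR_RGB2HSV).astype(int);H,S,V=h[...,0],h[...,1],h[...,2]
    m={"orange":(H>6)&(H<22)&(S>150)&(V>90),"blue":(H>100)&(H<125)&(S>120),"red":((H<5)|(H>174))&(S>150)&(V>80),"dark":V<60}[kind].astype(np.uint8)
    n,l,st,c=cv2.connectedComponentsWithStats(m)
    return [(c[i]+[x0,y0],st[i]) for i in range(1,n) if st[i][4]>=amin]
if __name__=="__main__":
    t=pickle.load(open("top0.pkl","rb"));s=pickle.load(open("side0.pkl","rb"))
    bt=dict(orange=(325,170,400,200),blue=(340,215,390,240),red=(335,255,360,285),dark=(215,240,300,272))
    bs=dict(orange=(265,205,310,260),blue=(310,215,330,245),red=(335,240,350,262),dark=(265,280,330,335))
    for k in bt:
        A=cents(t["image"],bt[k],k);B=cents(s["image"],bs[k],k)
        print(k,[(a[0].round(1).tolist(),a[1].tolist()) for a in A],[(a[0].round(1).tolist(),a[1].tolist()) for a in B])
        for a in A:
            for b in B:
                p,e=two(t,a[0],s,b[0])
                if e<12: print("  ",p.round(1),e.round(1))
    for z in(10,): print([plane(t,*a[0],z).round(1) for a in cents(t["image"],bt["dark"],"dark")],[plane(s,*a[0],z).round(1) for a in cents(s["image"],bs["dark"],"dark")])
E
python3 m.py
```

```text
orange [([384.4, 181.9], [58, 9, 4, 7, 27]), ([335.5, 186.7], [9, 13, 4, 8, 30])] [([293.2, 218.8], [27, 8, 5, 14, 33]), ([277.2, 238.6], [11, 28, 5, 14, 33])]
   [668.5 -58.   54.9] 3.2
   [659.3  63.4  57.5] 4.0
blue [([365.0, 227.6], [18, 10, 15, 6, 80])] [([319.0, 230.7], [6, 9, 7, 15, 77])]
   [552.9  -4.9  79.4] 2.5
red [([347.4, 269.9], [10, 14, 6, 3, 17])] [([343.1, 251.9], [7, 7, 4, 11, 28])]
   [452.6  39.8  63.8] 2.6
dark [([226.4, 251.4], [10, 8, 4, 8, 25]), ([288.1, 261.3], [71, 18, 5, 8, 24])] [([312.6, 291.9], [45, 9, 5, 8, 18]), ([277.0, 323.5], [9, 40, 7, 8, 40])]
   [509.  342.8   7.4] 2.0
   [480.1 186.3  10.2] 1.9
[array([507.9, 342. ,  10. ]), array([479.2, 186. ,  10. ])] [array([481.1, 186.3,  10. ]), array([508.7, 345.4,  10. ])]
```

play_rows([
  [[0, 0, 0, -0.158], [0, 0, 0, -0.158], [0, 0, 0, -0.158], [0, 0, 0, -0.158], [0, 0, 0, -0.158], [0, 0, 0, -0.158], [0, 0, 0, -0.158], [0, 0, 0, -0.154], [0, 0, 0, 0]],
], grip=0.3)

```text
time: 0.85
position: [254.3, -597.7, 242.9]
tcp_rot: [-2.408, -2.016, -0.001]
force: [-0.7, -0.6, 0.3]
finger_gap: 60.2
grip_force: 0.0
```

```bash
cat >> h.py <<'E'
def go(x,y,z):
    "tool-frame shift to a world TCP target, in row units"
    from scipy.spatial.transform import Rotation as Ro
    s=r.observe();R=Ro.from_rotvec(s["tcp_rot"]).as_matrix();d=np.array([x,y,z])-s["position"]
    print("t",round(s["time"],2),"pos",s["position"].round(1),"yaw(tool y)",np.degrees(np.arctan2(R[1,1],R[0,1])).round(2),"tilt",R[:2,2].round(4),"F",s["force"].round(1),"gap",round(s["finger_gap"],1),"gf",s["grip_force"])
    print("shift mm",(R.T@d).round(1),"units",(R.T@d/30).round(2))
E
python3 - <<'E'
from m import *
go(530,-250,230)
t=pickle.load(open("top0.pkl","rb"));s=pickle.load(open("side0.pkl","rb"))
u=np.array([.9972,.0755])
for v in(225,227.6,230,231): print("tab z100 row",v,plane(t,365,v,100).round(1))
print("mark z81",plane(t,347.4,269.9,81).round(1),"z60",plane(t,347.4,269.9,60).round(1))
for f in([653.6,2.7],[656,2.7]):
  for k in(-60,60): print(f,k,"top px seat",proj(t,[f[0]-.0755*k,f[1]+.9972*k,50]).round(1),"side",proj(s,[f[0]-.0755*k,f[1]+.9972*k,50]).round(1))
print("tag",plane(t,290,306,25).round())
E
```

```text
t 0.85 pos [ 254.3 -597.7  242.9] yaw(tool y) -10.12 tilt [-0.0004  0.0016] F [-0.7 -0.6  0.3] gap 60.2 gf 0.0
shift mm [390.7 210.4  13.3] units [13.02  7.01  0.44]
tab z100 row 225 [555.4  -4.2 100. ]
tab z100 row 227.6 [549.2  -4.  100. ]
tab z100 row 230 [543.5  -3.8 100. ]
tab z100 row 231 [541.1  -3.8 100. ]
mark z81 [450.7  39.8  81. ] z60 [451.7  39.1  60. ]
[653.6, 2.7] -60 top px seat [383.8 185.8] side [296.4 221.2]
[653.6, 2.7] 60 top px seat [335.6 190.6] side [281.  241.6]
[656, 2.7] -60 top px seat [383.8 184.9] side [295.8 221. ]
[656, 2.7] 60 top px seat [335.6 189.7] side [280.3 241.3]
tag [367. 182.  25.]
```

play_rows([
  [[1, 0.54, 0.03, 0], [1, 0.54, 0.03, 0], [1, 0.54, 0.03, 0], [1, 0.54, 0.03, 0], [1, 0.54, 0.03, 0], [1, 0.54, 0.03, 0], [1, 0.54, 0.03, 0], [1, 0.54, 0.03, 0], [1, 0.54, 0.03, 0], [1, 0.54, 0.03, 0], [1, 0.54, 0.03, 0], [1, 0.54, 0.03, 0], [1, 0.54, 0.03, 0]],
])

```text
time: 1.93
position: [531.9, -250.1, 231.7]
tcp_rot: [-2.414, -2.01, 0.0]
force: [0.1, -0.3, 0.0]
finger_gap: 60.3
grip_force: 0.0
```

```bash
python3 -c "
from h import *
go(494,264.5,150)"
```

```text
t 1.93 pos [ 531.9 -250.1  231.7] yaw(tool y) -10.43 tilt [-0.0005  0.0001] F [ 0.1 -0.3  0. ] gap 60.3 gf 0.0
shift mm [ 499.2 -130.4   81.8] units [16.64 -4.35  2.73]
```

play_rows([
  [[0.98, -0.256, 0.16, 0], [0.98, -0.256, 0.16, 0], [0.98, -0.256, 0.16, 0], [0.98, -0.256, 0.16, 0], [0.98, -0.256, 0.16, 0], [0.98, -0.256, 0.16, 0], [0.98, -0.256, 0.16, 0], [0.98, -0.256, 0.16, 0], [0.98, -0.256, 0.16, 0], [0.98, -0.256, 0.16, 0], [0.98, -0.256, 0.16, 0], [0.98, -0.256, 0.16, 0], [0.98, -0.256, 0.16, 0], [0.98, -0.256, 0.16, 0], [0.98, -0.256, 0.16, 0], [0.98, -0.256, 0.16, 0], [0.98, -0.256, 0.16, 0], [0, 0, 0, 0], [0, 0, 0, 0]],
])

```text
time: 3.52
position: [490.3, 265.8, 149.9]
tcp_rot: [-2.408, -2.016, 0.001]
force: [0.1, -1.0, 0.0]
finger_gap: 60.6
grip_force: 0.0
```

```bash
python3 -c "
from h import *
go(494,264.5,28)"
```

```text
t 3.52 pos [490.3 265.8 149.9] yaw(tool y) -10.11 tilt [-0.0012  0.0005] F [ 0.1 -1.   0. ] gap 60.6 gf 0.0
shift mm [ -0.6   4.  121.9] units [-0.02  0.13  4.06]
```

play_rows([
  [[0, 0.13, 0.6, 0], [0, 0, 0.7, 0], [0, 0, 0.7, 0], [0, 0, 0.7, 0], [0, 0, 0.7, 0], [0, 0, 0.4, 0], [0, 0, 0.26, 0], [0, 0, 0, 0], [0, 0, 0, 0]],
])

```text
time: 4.27
position: [495.8, 262.5, 28.9]
tcp_rot: [2.411, 2.013, 0.001]
force: [0.3, 0.6, -0.3]
finger_gap: 60.4
grip_force: 0.0
```

Run:
```python
from h import *
go(494,264.5,28)
c=shot("side");i=c["image"][265:340,250:350,::-1];cv2.imwrite("pics/g.png",cv2.resize(i,(800,600),interpolation=cv2.INTER_CUBIC))
```

```text
t 4.27 pos [495.8 262.5  28.9] yaw(tool y) -10.29 tilt [ 0.0006 -0.    ] F [ 0.3  0.6 -0.3] gap 60.4 gf 0.0
shift mm [ 1.7 -2.1  0.9] units [ 0.06 -0.07  0.03]
```

View pics/g.png

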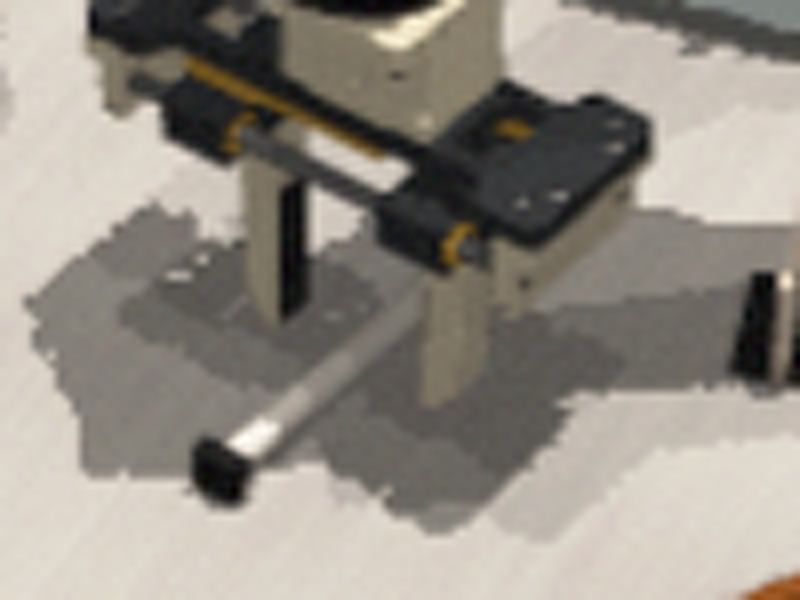

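The bar lies between the open fingers, with its left cap at crop (220,475). Closing on it.

play_rows([
  [[0.05, -0.04, 0, 0], [0, 0, 0, 0], [0, 0, 0, 0], [0, 0, 0, 0], [0, 0, 0, 0], [0, 0, 0, 0], [0, 0, 0, 0], [0, 0, 0, 0]],
], grip=-1)

```text
time: 4.98
position: [494.3, 264.5, 28.6]
tcp_rot: [-2.41, -2.015, 0.0]
force: [-0.3, 0.0, 0.7]
finger_gap: 11.5
grip_force: 4.1
```

```bash
python3 -c "
from h import *
go(494,264.5,150)"
```

```text
t 4.98 pos [494.3 264.5  28.6] yaw(tool y) -10.22 tilt [-0.0002 -0.    ] F [-0.3  0.   0.7] gap 11.5 gf 4.141766130924225
shift mm [-1.000e-01 -3.000e-01 -1.214e+02] units [-0.   -0.01 -4.05]
```

play_rows([
  [[0, 0, 0, 0], [0, 0, 0, 0], [0, 0, 0, 0], [0, 0, -0.4, 0], [0, 0, -0.8, 0], [0, 0, -0.8, 0], [0, 0, -0.8, 0], [0, 0, -0.8, 0], [0, 0, -0.6, 0], [0, 0, 0, -0.11], [0, 0, 0, -0.11], [0, 0, 0, -0.1], [0, 0, 0, 0], [0, 0, 0, 0]],
])

```text
time: 6.15
position: [494.4, 264.3, 155.1]
tcp_rot: [2.142, 2.299, 0.001]
force: [0.7, -0.1, -1.2]
finger_gap: 11.2
grip_force: 30.0
```

```bash
python3 -c "
from h import *
go(653,3,150)"
```

```text
t 6.15 pos [494.4 264.3 155.1] yaw(tool y) 4.05 tilt [0.0003 0.0003] F [ 0.7 -0.1 -1.2] gap 11.2 gf 29.99923288822174
shift mm [-271.9  139.8    5.1] units [-9.06  4.66  0.17]
```

play_rows([
  [[-0.8, 0.41, 0, 0], [-0.9, 0.46, 0, 0], [-0.9, 0.46, 0, 0], [-0.9, 0.46, 0, 0], [-0.9, 0.46, 0, 0], [-0.9, 0.46, 0, 0], [-0.9, 0.46, 0, 0], [-0.9, 0.46, 0, 0], [-0.9, 0.46, 0, 0], [-0.6, 0.35, 0, 0], [-0.46, 0.22, 0, 0], [0, 0, 0, 0], [0, 0, 0, 0], [0, 0, 0, 0]],
])

```text
time: 7.32
position: [652.6, 6.4, 154.6]
tcp_rot: [-2.134, -2.302, -0.001]
force: [-0.6, 0.5, -0.4]
finger_gap: 10.8
grip_force: 30.0
```

Run:
```python
from m import *
go(653,3,100)
t=shot("top","pics/t2.png");s=shot("side","pics/s2.png")
pickle.dump(t,open("t2.pkl","wb"));pickle.dump(s,open("s2.pkl","wb"))
x,y=r.observe()["position"][:2]
for n,c in(("t",t),("s",s)):
    for k in(-79,79): print(n,proj(c,[x-.0755*k,y+.9972*k,132]).round(1))
a=cv2.resize(t["image"][140:240,310:410,::-1],(400,400),interpolation=cv2.INTER_CUBIC);b=cv2.resize(s["image"][165:265,245:345,::-1],(400,400),interpolation=cv2.INTER_CUBIC)
cv2.imwrite("pics/v2.png",np.hstack([a,b]))
```

```text
t 7.32 pos [652.6   6.4 154.6] yaw(tool y) 4.33 tilt [-0.0012  0.0022] F [-0.6  0.5 -0.4] gap 10.8 gf 29.999663829803467
shift mm [-3.6  0.2 54.6] units [-0.12  0.01  1.82]
t [393.6 178.7]
t [326.4 185.5]
s [298.6 197. ]
s [277.7 223.2]
```

View pics/v2.png

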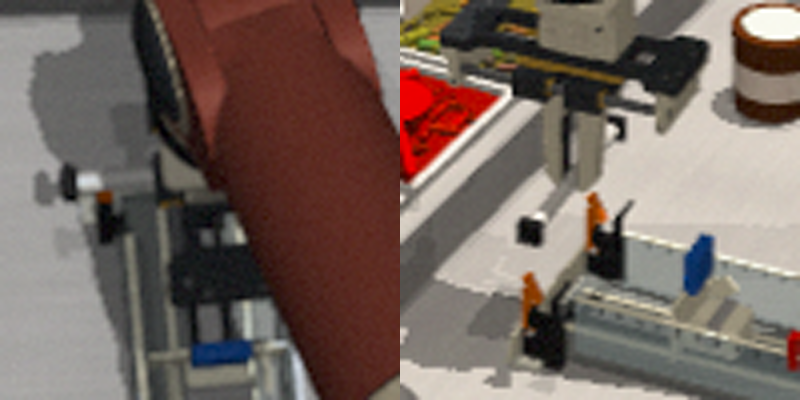

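The bar is held where predicted: its left cap at top (327,185) and side (277,222) match the projection, and the forks below line up. Descending into the mouth.

play_rows([
  [[-0.1, 0, 0, 0], [0, 0, 0.4, 0], [0, 0, 0.5, 0], [0, 0, 0.4, 0], [0, 0, 0.3, 0], [0, 0, 0.2, 0], [0, 0, 0.1, 0], [0, 0, 0.1, 0], [0, 0, 0, 0], [0, 0, 0, 0]],
])

```text
time: 8.25
position: [654.2, 0.8, 94.9]
tcp_rot: [2.139, 2.301, 0.001]
force: [0.7, 0.1, -0.9]
finger_gap: 11.3
grip_force: 30.0
```

Run:
```python
from m import *
go(653,3,68.5)
s=shot("side");t=shot("top")
a=cv2.resize(t["image"][160:220,310:410,::-1],(400,240),interpolation=cv2.INTER_CUBIC);b=cv2.resize(s["image"][195:255,260:320,::-1],(400,400),interpolation=cv2.INTER_CUBIC)
cv2.imwrite("pics/v3.png",np.hstack([cv2.copyMakeBorder(a,0,160,0,0,0),b]))
```

```text
t 8.25 pos [654.2   0.8  94.9] yaw(tool y) 4.18 tilt [0.0008 0.0002] F [ 0.7  0.1 -0.9] gap 11.3 gf 29.999383091926575
shift mm [ 2.3 -1.  26.4] units [ 0.08 -0.03  0.88]
```

View pics/v3.png

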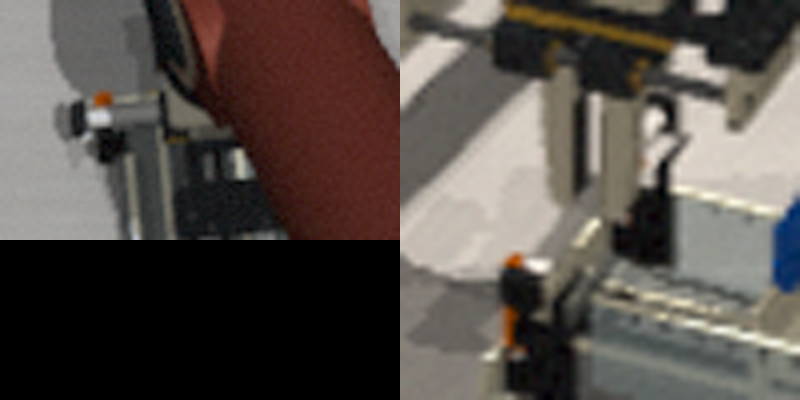

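The bar sits between the orange jaw and the prong, with its cap outside the clip (top crop cap (72,120), jaw (103,98)). Pressing down slowly.

play_rows([
  [[0, 0, 0.1, 0], [0, 0, 0.1, 0], [0, 0, 0.1, 0], [0, 0, 0.1, 0], [0, 0, 0.1, 0], [0, 0, 0.1, 0], [0, 0, 0.1, 0], [0, 0, 0, 0]],
])

```text
time: 9.02
position: [652.4, 0.5, 71.7]
tcp_rot: [-2.137, -2.299, 0.004]
force: [-2.0, 0.2, -2.7]
finger_gap: 10.7
grip_force: 30.0
```

play_rows([
  [[0, 0, 0.08, 0], [0, 0, 0.08, 0], [0, 0, 0, 0]],
])

```text
time: 9.27
position: [653.1, 0.5, 68.5]
tcp_rot: [-2.138, -2.3, 0.003]
force: [-4.0, -0.7, 0.6]
finger_gap: 11.5
grip_force: 30.0
```

```bash
python3 -c "
from h import *
go(653,3,68.5)"
```

```text
t 9.27 pos [6.531e+02 5.000e-01 6.850e+01] yaw(tool y) 4.17 tilt [-0.002  -0.0004] F [-4.  -0.7  0.6] gap 11.5 gf 30.006892383098602
shift mm [2.5 0.1 0. ] units [0.08 0.   0.  ]
```

play_rows([
  [[0, 0, 0.06, 0], [0, 0, 0.06, 0], [0, 0, 0, 0]],
])

```text
time: 9.52
position: [653.1, 0.5, 68.3]
tcp_rot: [-2.139, -2.301, 0.003]
force: [-10.0, -1.2, 17.1]
finger_gap: 11.4
grip_force: 30.0
```

play_rows([
  [[0, 0, 0.06, 0], [0, 0, 0, 0]],
])

```text
time: 9.68
position: [653.1, 0.5, 68.1]
tcp_rot: [2.139, 2.3, -0.003]
force: [-12.3, -1.9, 25.2]
finger_gap: 11.3
grip_force: 30.0
```

Firm stop at TCP z 68.3, which is the predicted seated height. I'll ease the load and let go with a small opening.

play_rows([
  [[0, -0.04, -0.08, 0], [0, 0, 0, 0]],
])

```text
time: 9.85
position: [653.0, 0.5, 68.4]
tcp_rot: [2.138, 2.299, 0.001]
force: [-6.4, -1.6, 12.5]
finger_gap: 11.1
grip_force: 30.0
```

play_rows([
  [[0, 0, 0, 0], [0, 0, 0, 0], [0, 0, 0, 0], [0, 0, 0, 0]],
], grip=-0.6)

```text
time: 10.18
position: [653.7, 0.7, 65.7]
tcp_rot: [2.138, 2.3, 0.003]
force: [0.2, -0.1, -1.0]
finger_gap: 18.6
grip_force: 0.0
```

Released with no contact forces. Rising straight up, then clearing back toward the tab for a look.

play_rows([
  [[0, 0, -0.3, 0], [0, 0, -0.5, 0], [0, 0, -0.8, 0], [0, 0, -0.9, 0], [0, 0, -0.5, 0], [0, -0.8, 0, 0], [0, -0.9, 0, 0], [0, -0.9, 0, 0], [0, -0.8, 0, 0], [0, 0, 0, 0], [0, 0, 0, 0]],
])

```text
time: 11.1
position: [550.8, -7.0, 156.6]
tcp_rot: [2.138, 2.3, 0.001]
force: [0.5, -0.3, 0.0]
finger_gap: 18.3
grip_force: 0.0
```

Run:
```python
from m import *
go(552,-4.6,97)
s=shot("side");t=shot("top")
a=cv2.resize(t["image"][160:240,320:400,::-1],(400,400),interpolation=cv2.INTER_CUBIC);b=cv2.resize(s["image"][200:260,260:320,::-1],(400,400),interpolation=cv2.INTER_CUBIC)
cv2.imwrite("pics/v4.png",np.hstack([a,b]))
for n,c in(("t",t),("s",s)):
    for k in(-79,79): print(n,proj(c,[653-.0755*k,2+.9972*k,50]).round(1))
```

```text
t 11.1 pos [550.8  -7.  156.6] yaw(tool y) 4.19 tilt [ 0.0014 -0.0002] F [ 0.5 -0.3  0. ] gap 18.3 gf 0.0
shift mm [ 2.3  1.3 59.6] units [0.08 0.04 1.99]
t [391.7 185.3]
t [328.2 191.6]
s [299.  218.1]
s [278.7 244.9]
```

View pics/v4.png

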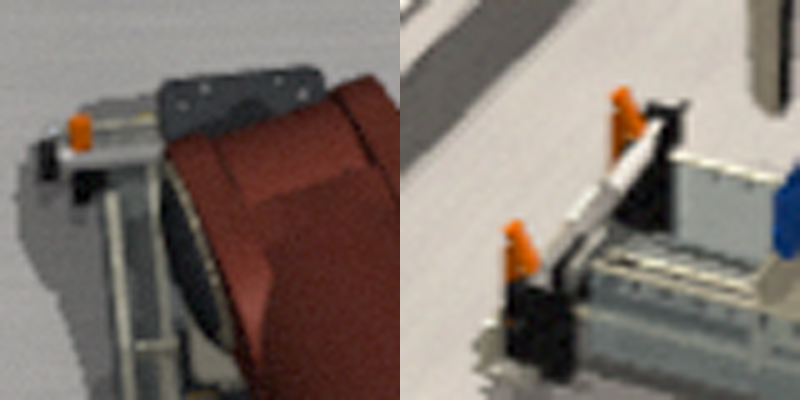

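The bar is home: it runs low through both clips, and its cap ends match the projected seat in side crop (525,299) and (660,121). Both jaws are upright and closed over it. Next, grip the tab.

play_rows([
  [[0.06, 0.04, 0, 0], [0, 0, 0, 0], [0, 0, 0, 0], [0, 0, 0.3, 0], [0, 0, 0.5, 0], [0, 0, 0.5, 0], [0, 0, 0.4, 0], [0, 0, 0.2, 0], [0, 0, 0.06, 0], [0, 0, 0, 0], [0, 0, 0, 0]],
], grip=0)

```text
time: 12.12
position: [552.4, -4.9, 97.3]
tcp_rot: [2.139, 2.301, 0.001]
force: [-0.1, -0.5, 0.6]
finger_gap: 46.7
grip_force: 0.0
```

play_rows([
  [[0, 0, 0, 0], [0, 0, 0, 0], [0, 0, 0, 0], [0, 0, 0, 0], [0, 0, 0, 0], [0, 0, 0, 0], [0, 0, 0, 0], [0, 0, 0, 0]],
], grip=-1)

```text
time: 12.78
position: [551.3, -5.1, 97.1]
tcp_rot: [-2.139, -2.3, 0.002]
force: [-2.1, 0.2, 2.4]
finger_gap: 11.7
grip_force: 30.0
```

```bash
python3 -c "
from h import *
go(552,-4.6,97)"
```

```text
t 12.78 pos [551.3  -5.1  97.1] yaw(tool y) 4.15 tilt [-0.0013 -0.0002] F [-2.1  0.2  2.4] gap 11.7 gf 29.99770939350128
shift mm [0.4 0.7 0.1] units [0.01 0.02 0.  ]
```

play_rows([
  [[0, -0.1, 0, 0], [0, -0.2, 0, 0], [0, -0.3, 0, 0], [0, -0.3, 0, 0], [0, -0.3, 0, 0], [0, -0.3, 0, 0], [0, -0.3, 0, 0], [0, -0.3, 0, 0], [0, -0.3, 0, 0], [0, -0.3, 0, 0], [0, -0.3, 0, 0], [0, -0.2, 0, 0], [0, -0.1, 0, 0], [0, 0, 0, 0], [0, 0, 0, 0], [0, 0, 0, 0]],
])

```text
time: 14.12
position: [456.0, -11.4, 97.1]
tcp_rot: [2.137, 2.299, 0.009]
force: [5.1, 0.2, -5.9]
finger_gap: 11.2
grip_force: 30.0
```

Run:
```python
from m import *
go(452,-12,97)
s=shot("side");t=shot("top");pickle.dump((t,s),open("p5.pkl","wb"))
a=cv2.resize(t["image"][170:290,320:400,::-1],(400,600),interpolation=cv2.INTER_CUBIC);b=cv2.resize(s["image"][205:280,310:360,::-1],(400,600),interpolation=cv2.INTER_CUBIC)
cv2.imwrite("pics/v5.png",np.hstack([a,b]))
```

```text
t 14.12 pos [456.  -11.4  97.1] yaw(tool y) 4.18 tilt [0.0059 0.0021] F [ 5.1  0.2 -5.9] gap 11.2 gf 30.015221536159515
shift mm [-0.3 -4.   0.1] units [-0.01 -0.13  0.  ]
```

View pics/v5.png

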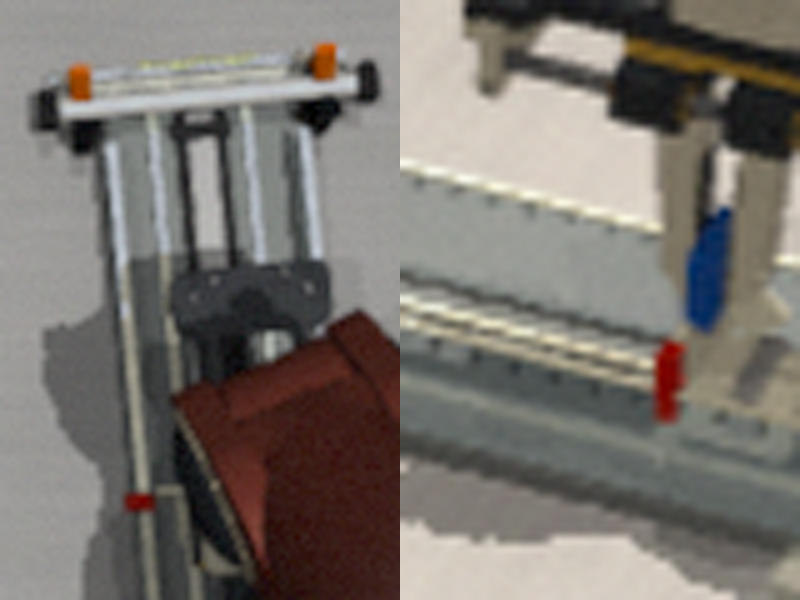

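Both caps and the bar sit in the forks (top crop caps (45,108) and (368,80)). The paddle's front edge (crop row about 486) is still a few mm ahead of the red mark (row 502). Measuring it numerically.

```bash
cat > pm.py <<'E'
from m import *
def paddle(t,u0=352,u1=356):
    g=t["image"].astype(int)
    print("gray rows 262-276",[(v,g[v,u0:u1].sum(2).tolist()) for v in range(262,277)])
def mark(t):
    a=max(cents(t["image"],(335,255,360,285),"red"),key=lambda a:a[1][4]);print("mark",a[0].round(2),a[1].tolist())
    w=t["image"][258:282,346:349].astype(int);w=np.clip(w[...,0]-w[...,1]-30,0,None).sum(1);print("redness",w.tolist(),(w@np.arange(258,282)/w.sum()).round(2))
E
python3 - <<'E'
from pm import *
t,s=pickle.load(open("p5.pkl","rb"));paddle(t);mark(t)
u=np.array([.9972,.0755])
for v in(266,267,268): print(v,plane(t,353.5,v,70)[:2]@u)
for v in(269.5,270,270.5): print("mark",v,plane(t,347.4,v,81)[:2]@u,plane(t,347.4,v,70)[:2]@u)
E
```

```text
Traceback (most recent call last):
  File "pm.py", line 4, in paddle
    print("gray rows 262-276",[(v,g[v,u0:u1].sum(2).tolist()) for v in range(262,277)])
                                  ~~~~~~~~~~~~~~^^^
numpy.exceptions.AxisError: axis 2 is out of bounds for array of dimension 2
```

```bash
sed -i 's/\.sum(2)\.tolist/.sum(1).tolist/' pm.py
python3 - <<'E'
from pm import *
t,s=pickle.load(open("p5.pkl","rb"));paddle(t);mark(t)
u=np.array([.9972,.0755])
for v in(266,267,268): print(v,plane(t,353.5,v,70)[:2]@u)
for v in(269.5,270,270.5): print("mark",v,plane(t,347.4,v,81)[:2]@u,plane(t,347.4,v,70)[:2]@u)
E
```

```text
gray rows 262-276 [(262, [169, 190, 136, 38]), (263, [169, 185, 148, 72]), (264, [178, 186, 147, 79]), (265, [171, 187, 163, 94]), (266, [175, 182, 180, 135]), (267, [284, 289, 284, 283]), (268, [299, 296, 303, 300]), (269, [198, 190, 200, 244]), (270, [185, 176, 197, 258]), (271, [177, 189, 190, 258]), (272, [170, 188, 190, 246]), (273, [159, 171, 190, 239]), (274, [161, 173, 186, 226]), (275, [161, 173, 199, 228]), (276, [157, 180, 183, 230])]
mark [347. 270.] [10, 14, 5, 3, 15]
redness [0, 0, 0, 0, 0, 0, 0, 0, 0, 0, 0, 175, 199, 142, 0, 0, 0, 0, 0, 0, 0, 0, 0, 0] 269.94
266 460.8344504003745
267 458.4336664934879
268 456.0335666111029
mark 269.5 453.40138854513043 453.89198740965446
mark 270 452.2111796566278 452.69243290349806
mark 270.5 451.02113871355954 451.49304766149737
```

play_rows([
  [[0, -0.11, 0, 0], [0, -0.11, 0, 0], [0, 0, 0, 0], [0, 0, 0, 0], [0, 0, 0, 0]],
])

```text
time: 14.63
position: [449.5, -11.9, 97.1]
tcp_rot: [2.137, 2.299, 0.009]
force: [4.5, 1.0, -5.5]
finger_gap: 12.2
grip_force: 30.0
```

Run:
```python
from pm import *
go(450,-12,97)
s=shot("side");t=shot("top");pickle.dump((t,s),open("p6.pkl","wb"))
paddle(t);mark(t)
a=cv2.resize(t["image"][240:300,330:370,::-1],(400,600),interpolation=cv2.INTER_NEAREST);b=cv2.resize(s["image"][205:280,310:360,::-1],(400,600),interpolation=cv2.INTER_CUBIC)
cv2.imwrite("pics/v6.png",np.hstack([a,b]))
```

```text
t 14.63 pos [449.5 -11.9  97.1] yaw(tool y) 4.19 tilt [0.0061 0.0022] F [ 4.5  1.  -5.5] gap 12.2 gf 30.015944838523865
shift mm [-0.2  0.5  0.1] units [-0.01  0.02  0.  ]
gray rows 262-276 [(262, [198, 186, 142, 63]), (263, [193, 188, 137, 66]), (264, [176, 186, 135, 63]), (265, [176, 172, 153, 73]), (266, [173, 180, 157, 86]), (267, [151, 162, 160, 100]), (268, [162, 162, 161, 132]), (269, [207, 198, 235, 173]), (270, [297, 313, 320, 282]), (271, [302, 301, 307, 298]), (272, [191, 189, 199, 249]), (273, [158, 166, 188, 240]), (274, [147, 166, 193, 245]), (275, [156, 182, 185, 231]), (276, [158, 174, 183, 217])]
mark [347.5 270. ] [10, 14, 6, 3, 18]
redness [0, 0, 0, 0, 0, 0, 0, 0, 0, 0, 43, 255, 248, 179, 0, 0, 0, 0, 0, 0, 0, 0, 0, 0] 269.78
```

View pics/v6.png

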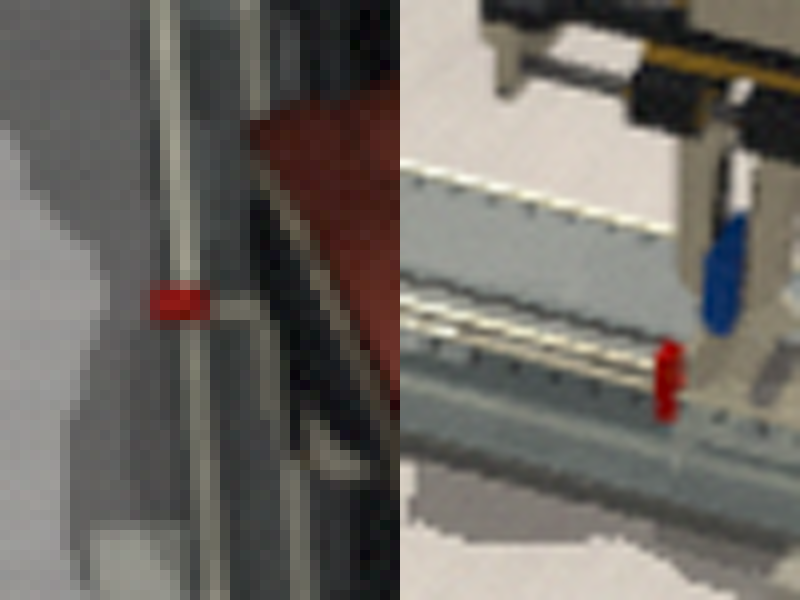

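Run:
```python
from pm import *
t,s=pickle.load(open("p6.pkl","rb"))
u=np.array([.9972,.0755]);w=np.array([-.0755,.9972])
lc=np.array([449.5,-11.9])@w; lm=np.array([452,39.6])@w
print("lane mid lat",lc,"mark lat",lm)
P=lambda S,L,z:[*(S*u+L*w),z]
for S in(450,453,456): print(S,"paddle corner z60,70",proj(s,P(S,lc+42,60)).round(1),proj(s,P(S,lc+42,70)).round(1),"mark mid z60,81",proj(s,P(S,lm,60)).round(1),proj(s,P(S,lm,81)).round(1))
a=max(cents(s["image"],(335,240,350,262),"red"),key=lambda a:a[1][4]);print(a[0],a[1])
for v in range(246,256): print(v,s["image"][v,338:356].astype(int).sum(1).tolist())
```

```text
lane mid lat -45.80393 mark lat 5.363120000000002
450 paddle corner z60,70 [345.9 251.6] [346.1 248.9] mark mid z60,81 [344.8 253.3] [345.2 247.6]
453 paddle corner z60,70 [344.9 251.4] [345.1 248.7] mark mid z60,81 [343.9 253.1] [344.3 247.4]
456 paddle corner z60,70 [344.  251.1] [344.1 248.4] mark mid z60,81 [342.9 252.9] [343.3 247.1]
[342.95833333 252.16666667] [ 7  8  3 10 24]
246 [227, 226, 306, 384, 379, 384, 419, 437, 429, 391, 288, 203, 201, 252, 347, 373, 384, 379]
247 [365, 255, 255, 249, 218, 245, 333, 383, 405, 400, 328, 308, 289, 322, 341, 354, 366, 385]
248 [424, 412, 414, 388, 307, 168, 173, 332, 420, 340, 329, 322, 315, 327, 359, 363, 354, 367]
249 [570, 500, 485, 395, 231, 182, 175, 289, 366, 328, 325, 320, 332, 348, 365, 356, 364, 334]
250 [375, 451, 595, 514, 141, 127, 159, 242, 317, 323, 333, 323, 330, 360, 364, 369, 342, 299]
251 [288, 280, 307, 306, 148, 140, 177, 259, 321, 336, 317, 331, 353, 356, 353, 363, 335, 264]
252 [496, 494, 424, 343, 123, 140, 174, 285, 339, 322, 334, 355, 370, 393, 371, 351, 302, 253]
253 [275, 302, 370, 330, 119, 115, 174, 279, 357, 346, 379, 401, 379, 399, 420, 380, 283, 298]
254 [231, 188, 212, 238, 123, 142, 275, 411, 418, 416, 406, 401, 399, 400, 394, 352, 294, 303]
255 [235, 207, 254, 229, 168, 119, 203, 282, 369, 381, 395, 408, 409, 411, 418, 381, 313, 290]
```

The views agree: the paddle face (top row 269.6) is level with the mark centre (row 269.8). The grip is firm at 30 N, so I'm handing in.

```bash
python3 -c "
from bench import r
print(r.job_done())"
```

```text
the job is handed in; nothing more can be done
None
```

The front bar is home in both fork clips and released. The pusher is drawn back and held with its paddle face level with the red marker to within about 1 mm by camera, and the job was handed in at about 15 s; no verdict was shown.

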